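# Charge the deburring tub from the flap-front tin and set its speed

## Task

Charge the vibratory finisher for its next run: carry the tin over with its pouring end close above the tub and tip it just far enough that its flap swings open and all five steel blanks slide out into the tub, without upending the tin. Stand the tin back upright where it stood, flap shut, and then turn the speed knob clockwise until its white line points to the long mark in the middle of its scale. Leave the other things on the bench where they are.

Things in the scene. Friction and masses are not known exactly. Their poses are not given: they have to be found in the camera images.
- tin_mid (a point): Tin: bare sheet-steel caddy with a see-through fixed cover, 120 mm long (x), 56 wide (y), 75 tall, 0.2 kg plus blanks. Point: its centre, 37.5 mm above its underside. z up. The -x end pours: floor to x=-60 but cover only to x=-33 mm; the sloping front between is closed by the flap. Back end upright at x=+60; side walls flat, parallel, 3 mm thick, at y=+-28.
- tin_mouth (a point): Middle of the tin's pouring edge (front edge of its inner floor): 60 mm from the tin's centre along its -x and 34.5 mm below the centre; same axes. The blanks lie loose on the smooth floor (3 mm thick); they stay put at a few degrees of tip, and at 40 to 45 degrees nose-down all slide out in about a second.
- flap (a joint): Opening of the tin's flap, rad: 0 shut against the sloping front; grows as its lower edge swings outward; at most 1.5. Steel, 77 mm long, 56 wide, hinged along its top edge. It hangs freely: falls shut by its weight when the tin is level, starts to open by itself at about 20 degrees nose-down tip, then hangs plumb.
- blank1_mid (a point): One of five bare steel hexagon blanks, 19 mm across flats, 12 mm thick, 30 g; this point is its centre. At the start all five lie in the tin.
- blank2_mid (a point): One of five bare steel hexagon blanks, 19 mm across flats, 12 mm thick, 30 g; this point is its centre. At the start all five lie in the tin.
- blank3_mid (a point): One of five bare steel hexagon blanks, 19 mm across flats, 12 mm thick, 30 g; this point is its centre. At the start all five lie in the tin.
- blank4_mid (a point): One of five bare steel hexagon blanks, 19 mm across flats, 12 mm thick, 30 g; this point is its centre. At the start all five lie in the tin.
- blank5_mid (a point): One of five bare steel hexagon blanks, 19 mm across flats, 12 mm thick, 30 g; this point is its centre. At the start all five lie in the tin.
- finisher: Vibratory finisher: green bench machine, fixed; open rubber-lined tub on four coil springs over a base, sloping control console along its front (-x) side. Origin under the tub's centre at bench level; x from console to back, y along the tub's long side, z up. Tub outside 216 x 276 mm, rim 172 mm above the bench (177 with rolled edge). Console 240 mm wide, reaches to x=-203 mm.
- tub_floor (a point): Centre of the tub's inner floor, 88 mm above the bench, 84 mm below the rim; same axes as the finisher. Inside 200 mm (x) by 260 mm (y); boards slope at 45 degrees along the two long bottom edges.
- speed_knob (a joint): Turn of the speed knob, rad: 0 at its left stop, grows clockwise as one looks at the panel, up to 2.79. Nine black scale marks, one every 20 degrees from stop to stop; the middle one, longest and thickest, points straight up the panel's slope: the knob's white line points to it at 1.396. Light friction (0.03 N m); stays where left.
- knob_grip (a point): Speed knob: black skirt 45 mm across, 5 thick, with a bar grip 40 mm long, 12 thick, 27 high (6.5 to 32.5 mm above the panel). Point: on its axis at mid-height of the bar, 19.5 mm above the panel. x along the bar to the end with the white line; z out of the panel along the axis, leaning 40 degrees from vertical to the finisher's -x. Panel 100 mm deep, from 36 to 100 mm above the bench.
- jar: Bystander: glass jar with a steel screw cap, 64 mm in diameter, 85 mm tall. Origin under its middle.
- spanner: Bystander: steel spanner lying flat, 190 mm long, 40 mm over its jaws, 8 mm thick; x runs along it to the open jaws. Origin under its middle.
- hammer: Bystander: hammer lying flat, 260 mm long, 80 mm over its head, 30 mm high; x runs along the handle to the head. Origin under its middle.
- spray: Bystander: white spray can, 54 mm in diameter, 175 mm tall. Origin under its middle.
- tape: Bystander: black tape measure standing on edge, 62 x 36 x 62 mm. Origin under its middle.
- file: Bystander: flat file lying down with a wooden handle, 310 mm long, 26 mm high; x runs along it to the tip; its origin lies 140 mm from the handle's end.
- mug: Bystander: white mug, 80 mm in diameter, 92 mm tall, with a handle on its +y side. Origin under its middle.
Mind the look-alikes: they are no part of the job. What is shaped like the part that bears tin_mid but red or turquoise is not meant.

How it is judged:
On the way, in this order (a step that is already met when the one before it is completed fails the run):
1. the tin is tipped over the tub and its flap swings open (angle between tin_mid's own z axis and vertical between 0.2 and 1.13 rad and value of joint flap above 0.06 rad and x of tin_mouth in the frame of tub_floor between -0.125 and 0.125 m and y of tin_mouth in the frame of tub_floor between -0.155 and 0.155 m and z of tin_mouth in the frame of tub_floor between -0.01 and 0.164 m).
2. all five blanks are in the tub (x of blank1_mid in the frame of tub_floor between -0.1 and 0.1 m and y of blank1_mid in the frame of tub_floor between -0.13 and 0.13 m and z of blank1_mid in the frame of tub_floor between -0.004 and 0.08 m and x of blank2_mid in the frame of tub_floor between -0.1 and 0.1 m and y of blank2_mid in the frame of tub_floor between -0.13 and 0.13 m and z of blank2_mid in the frame of tub_floor between -0.004 and 0.08 m and x of blank3_mid in the frame of tub_floor between -0.1 and 0.1 m and y of blank3_mid in the frame of tub_floor between -0.13 and 0.13 m and z of blank3_mid in the frame of tub_floor between -0.004 and 0.08 m and x of blank4_mid in the frame of tub_floor between -0.1 and 0.1 m and y of blank4_mid in the frame of tub_floor between -0.13 and 0.13 m and z of blank4_mid in the frame of tub_floor between -0.004 and 0.08 m and x of blank5_mid in the frame of tub_floor between -0.1 and 0.1 m and y of blank5_mid in the frame of tub_floor between -0.13 and 0.13 m and z of blank5_mid in the frame of tub_floor between -0.004 and 0.08 m), for 0.2 s.
3. the tin stands upright on the bench again where it stood, flap shut (height (world z) of tin_mid below 0.042 m and angle between tin_mid's own z axis and vertical below 0.1 rad and distance of tin_mid from where it was at the start of the episode below 0.08 m and value of joint flap below 0.1 rad), for 0.3 s.
4. the knob's white line points to the long middle mark (value of joint speed_knob between 1.246 and 1.546 rad), for 0.3 s.
At the end, for the whole second after the job is handed in: All five blanks lie in the tub (between its walls and below its rim); the tin stands upright on the bench (within 6 degrees of level, not on top of anything) within 80 mm of where it stood, with its flap shut; the speed knob's white line is within 0.15 rad (8.6 degrees) of the long middle mark (all of step 2 and all of step 3 and all of step 4); the robot touches nothing.
It fails at once if the tin is upended (tipped more than 65 degrees) (angle between tin_mid's own z axis and vertical above 1.13 rad).
It fails at once if the tin is tipped open with its pouring edge more than 80 mm above the tub's rim (angle between tin_mid's own z axis and vertical above 0.4 rad and value of joint flap above 0.2 rad and height (world z) of tin_mouth above 0.252 m).
It fails at once if another thing on the bench is shifted more than 40 mm or knocked over (distance of any of jar, spanner, hammer, spray, tape, file, mug from where it was at the start of the episode above 0.04 m or angle between any of jar, spanner, hammer, spray, tape, file, mug's own z axis and vertical above 0.5 rad).
It also fails if it takes over 72 s, if anything falls off the work surface, if the arm or the gripper's body presses on something with over 40 N, if the wrist force passes 120 N, or if a joint passes its speed limit or range.

## Robot

A 6-joint arm with a two-finger parallel gripper is mounted at the origin on the work surface. World frame = base frame: x ahead of the robot, y to its left, z up, the work surface at z = 0. Lengths are in m, angles in rad, forces in N, time in s.
With the tool pointing down it reaches from about 0.15 to 0.775 m from the base axis. Payload 6.1 kg.
Tool frame: the origin (TCP) lies at the very end of the fingers, on their centre line; the grasp point (between the pads) lies 19 mm behind it (r.pinch_z is the distance from the TCP to the grasp point, in m); z points along the fingers, y is the direction in which the jaws open and shut (so a half turn about z gives the same grasp; the last joint's range is limited). The gripper opens to 85 mm and grips with 20 to 120 N. Pads are 22 mm wide; open, the fingers measure 114 mm over their backs; the gripper's body (76 mm by 85 mm) begins 54 mm behind the grasp point. The pads swing forward as they close: fully open they stand 13 mm farther back than shut.
Start: joints at [-1.272, 0.126, -0.04, 1.405, 0, 1.571], TCP at [0.155, -0.502, 0.231] pointing down, gripper open.
Joint ranges: [-2.72, 2.72], [-0.95, 1.95], [-1.27, 1.35], [-1.78, 2.02], [-1.46, 1.47], [-3.14, 3.14]. Speed limits (rad/s): [2.39, 2.39, 3.01, 3.14, 3.14, 3.14].

## Interface

Orientations are given as a rotation vector (axis times angle).
In Python, from station import telemetry, vision, r gives the robot as it stands.
- The arm moves only by the shell command python3 -m pendant 'ROWS'. ROWS is JSON, a list of rows, each a list of 7 numbers: the opening, from 0 (shut) to 1 (fully open), then the shift along the tool's x, y, z in cm, then the turn, a rotation vector about the tool's x, y, z in rad. In form: [[gripper, tx, ty, tz, rx, ry, rz], ...]. A call has 1 to 12 rows; each row shifts and turns the pose as measured when the row begins, along the tool's axes as they then stand; what a row does not reach is not made up. A row lasts 1/12 s, in which the tool goes at most 41.7 mm and 7.16 degrees, less where a joint would pass 70% of its speed; a pose out of reach is approached as far as the arm can. A call with a gripper value outside its range is refused whole. The fingers move at their own pace and stop on an object; the grip force is fixed at half the most. Time passes only in rows, so rows that do not move let the fingers close. It gives the time, the measured TCP pose, the force and the opening at its end, in the units of the state.
- telemetry.observe(): the state, without advancing time (a new reading comes with each control period).
- vision.camera(name): name is "scene" or "top" or "wrist"; returns the picture (384x512x3 uint8, red, green, blue); there is no depth.
- vision.camera_info(name): a dict with "mtx" (3x3 intrinsics, pixels), "view" (4x4, takes a point from world to camera coordinates). Camera axes: x right, y up, looking along -z (the intrinsics and any distortion apply to the point x, -y, -z); pixel columns grow to the right and rows downward; lengths in m; the calibration is good to about 2 mm. A picture is of the moment at which its call begins: read the wrist's pose just before it. camera_info takes no time and is no camera call; for the wrist camera it gives the pose at the moment of the call.
- r.hand_in(): hands the job in, once; it reports no verdict.
Trained networks look in the newest picture that a camera, given by its name, has taken for a name from the list of things; names that differ only in an ending like _2 or _b are one class to them, and where a whole thing is asked for, a point or a joint stands for the part that bears it (a point fixed in the world has none). Each returns a list of dicts, best first, with "confidence" (0 to 1); they miss things now and then, are a little off and sometimes report something else, mostly with a low value. They report only what shows in the picture. A call takes as long as a camera call. They do not tell look-alikes from the thing itself.
- vision.recognise(camera, label): "uv" ([column, row] in pixels, amid what is visible of it).
- vision.regions_of(camera, label): "pixels" (384x512 bool, what is visible of it) and "uv" ([column, row] in pixels, amid what is visible of it).
The state is a dict: "time": time; "qpos": joint angles; "qvel": joint speeds; "effort": joint torques, N m; "tool_pos": TCP position; "orientation": TCP orientation; "ft_force": force on the tool from outside, world axes, zero at the start; "torque": the same for the moment, N m; "opening": finger opening in m.
Only numpy, scipy, OpenCV 4.12 (cv2) and the standard library are available. Lean on these libraries where they do the work, as an engineer would, in place of code of your own. Each camera call takes 0.05 s, during which the arm holds its last target. There are 200 camera calls.

## Working session

There is one attempt and no reset: what is moved stays moved. The work goes in short steps, Python scripts to look and compute and a shell command to move; the robot and the scene stay as the last step left them, time stands still between calls to the robot, and variables do not carry over. Pictures are saved under pics/ and viewed, about 8 in all and at most 12, crops included, and the job is handed in when it is done.

```bash
mkdir -p pics; python3 - <<'E'
from station import telemetry, vision, r
import cv2,numpy as np
for c in("scene","top"):
    im=vision.camera(c); cv2.imwrite(f"pics/{c}0.png",im[:,:,::-1])
    i=vision.camera_info(c); print(c,np.round(i["mtx"],1).tolist(),np.round(i["view"],3).tolist(), [k for k in i])
    for l in ["tin_mid","finisher","knob_grip","jar","spanner","hammer","spray","tape","file","mug"]:
        print(l,[(np.round(d["uv"]).tolist(),round(d["confidence"],2)) for d in vision.recognise(c,l)][:4])
a=cv2.imread("pics/scene0.png");b=cv2.imread("pics/top0.png")
cv2.imwrite("pics/both0.png",np.vstack([a,b])[:, :])
print(telemetry.observe())
E
```

```text
scene [[365.0, 0.0, 259.5], [0.0, 365.0, 191.5], [0.0, 0.0, 1.0]] [[-0.065, 0.998, 0.011, 0.051], [-0.5, -0.042, 0.865, 0.176], [0.864, 0.05, 0.502, -1.591], [0.0, 0.0, 0.0, 1.0]] ['mtx', 'view']
tin_mid [([237.0, 180.0], 0.98), ([220.0, 228.0], 0.95), ([142.0, 222.0], 0.78)]
finisher [([331.0, 220.0], 0.77)]
knob_grip []
jar [([193.0, 202.0], 0.8), ([191.0, 179.0], 0.46)]
spanner [([191.0, 178.0], 0.46)]
hammer [([388.0, 188.0], 0.72)]
spray [([415.0, 211.0], 0.71), ([189.0, 178.0], 0.69)]
tape []
file [([141.0, 191.0], 0.47)]
mug [([348.0, 169.0], 0.76)]
top [[450.6, 0.0, 263.2], [0.0, 450.6, 189.6], [0.0, 0.0, 1.0]] [[-0.019, -1.0, 0.002, 0.005], [0.991, -0.018, 0.135, -0.527], [-0.135, 0.005, 0.991, -1.589], [0.0, 0.0, 0.0, 1.0]] ['mtx', 'view']
tin_mid [([297.0, 161.0], 0.88), ([359.0, 160.0], 0.84), ([294.0, 234.0], 0.64)]
finisher [([218.0, 209.0], 0.74), ([217.0, 166.0], 0.58)]
knob_grip [([217.0, 205.0], 0.43)]
jar [([327.0, 196.0], 0.69)]
spanner [([348.0, 262.0], 0.56)]
hammer [([157.0, 230.0], 0.89)]
spray [([141.0, 173.0], 0.92)]
tape [([312.0, 130.0], 0.7)]
file [([389.0, 217.0], 0.92)]
mug [([180.0, 250.0], 0.88)]
{'time': 1.1, 'qpos': array([-1.27202799e+00,  1.25781477e-01, -3.95883316e-02,  1.40538889e+00,
        3.67513318e-05,  1.57078268e+00]), 'qvel': array([-0.00034664,  0.00037892,  0.00015364,  0.00137461, -0.0004117 ,
       -0.00104007]), 'effort': array([ 1.06956086e-03, -4.35710371e+01,  3.53101051e+01,  1.21306013e-03,
        2.27174951e-04, -5.11398667e-06]), 'tool_pos': array([ 0.15453841, -0.50173195,  0.2313096 ]), 'orientation': array([3.10656990e+00, 4.67577169e-01, 6.58812026e-05]), 'ft_force': array([ 0.08430255,  0.45771177, -0.38871954]), 'torque': array([ 0.03751149, -0.0251721 ,  0.04556003]), 'opening': 0.08556106433051985}
```

View pics/top0.png

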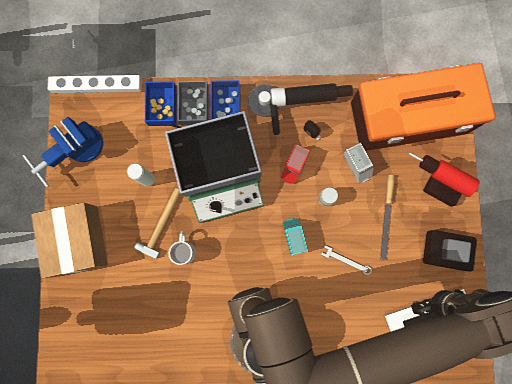

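View pics/scene0.png

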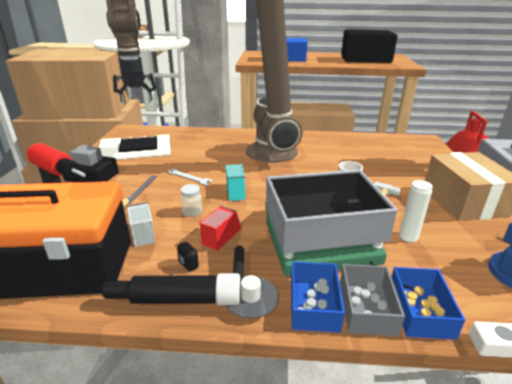

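Candidates for the tin: red (297,161), turquoise (294,234) and bare steel (359,160), all in the top view. I choose the bare steel one at (359,160), which is (142,222) in the scene view. Next I crop it and fit poses to the masks.

```bash
cat > h.py <<'E'
from station import telemetry, vision, r
import cv2,numpy as np
from scipy.optimize import minimize
from scipy.spatial.transform import Rotation as R
def proj(info,P):
    P=np.atleast_2d(P); V=np.array(info["view"]); c=P@V[:3,:3].T+V[:3,3]
    c=c*[1,-1,-1]; q=c@np.array(info["mtx"]).T; return q[:,:2]/q[:,2:]
def back(info,uv,z):
    V=np.array(info["view"]); d=np.linalg.inv(info["mtx"])@[*uv,1]; d=V[:3,:3].T@(d*[1,-1,-1]); o=-V[:3,:3].T@V[:3,3]
    return o+d*(z-o[2])/d[2]
def z4(p): # x,y,yaw -> fn
    c,s=np.cos(p[2]),np.sin(p[2])
    return lambda P: np.asarray(P)@np.array([[c,s,0],[-s,c,0],[0,0,1]])+[p[0],p[1],0]
TIN=[[x,y,z] for y in(-.028,.028) for x,z in((-.06,0),(.06,0),(.06,.075),(-.033,.075))]
TUB=[[x,y,z] for x in(-.108,.108) for y in(-.138,.138) for z in(.12,.177)]
def sil(infos,masks,hulls,p):
    e=0;T=z4(p)
    for i,m in zip(infos,masks):
        b=np.zeros((384*4,512*4),np.uint8)
        for H in hulls:
            q=proj(i,T(H)); cv2.fillConvexPoly(b,cv2.convexHull((q*4+1.5).round().astype(np.int32)),1)
        b=cv2.resize(b.astype(np.float32),(512,384),interpolation=cv2.INTER_AREA)
        e+=np.abs(b-m).sum()/m.sum()
    return e
def fit(infos,masks,hulls,p0s):
    rs=[minimize(lambda p:sil(infos,masks,hulls,p),p0,method="Nelder-Mead",options=dict(initial_simplex=np.array([p0,np.add(p0,[.015,0,0]),np.add(p0,[0,.015,0]),np.add(p0,[0,0,.25])]),xatol=1e-4,fatol=1e-4)) for p0 in p0s]
    return sorted([(x.fun,x.x) for x in rs],key=lambda t:t[0])
def mask(cam,label,uv):
    L=vision.regions_of(cam,label); d=min(L,key=lambda d:np.hypot(*np.subtract(d["uv"],uv))); return d["pixels"].astype(np.float32)
E
python3 - <<'E'
from h import *
cams=("scene","top");I=[vision.camera_info(c) for c in cams]
ims=[vision.camera(c) for c in cams]
M=[mask("scene","tin_mid",(142,222)),mask("top","tin_mid",(359,160))]
p=back(I[1],(359,160),.04)
print("tin0",p,[m.sum() for m in M])
for sets in ([0,1],[1]):
  for f in fit([I[k] for k in sets],[M[k] for k in sets],[TIN],[[p[0],p[1],a] for a in np.arange(0,6.2,.5)])[:3]: print("tin",np.round(f[0],3),np.round(f[1],4))
for l,uv in (("finisher",(217,170)),("tub_floor",(217,160))):
  try:
    L=vision.regions_of("top",l); print(l,[(d["uv"],d["pixels"].sum(),d["confidence"]) for d in L])
  except Exception as e: print(e)
a=cv2.resize(ims[1][135:190,330:390],None,fx=6,fy=6,interpolation=cv2.INTER_CUBIC)
b=cv2.resize(ims[0][190:255,115:175],None,fx=6,fy=5,interpolation=cv2.INTER_CUBIC)[:330]
c=cv2.resize(ims[1][105:225,155:275],(600,600),interpolation=cv2.INTER_CUBIC)
ab=np.vstack([a,b])[:600]; ab=cv2.resize(ab,(200*2-0,600))[:, :]
cv2.imwrite("pics/crop1.png",np.hstack([cv2.resize(ab,(200,600)) if 0 else ab,c])[:,:800,::-1] if 0 else np.hstack([cv2.resize(ab,(300,600)),cv2.resize(c,(500,600))])[:,:,::-1])
E
```

```text
tin0 [ 0.62839153 -0.35505056  0.04      ] [np.float32(817.0), np.float32(746.0)]
tin 0.151 [ 0.6179 -0.3579  0.4385]
tin 0.151 [ 0.618  -0.3579  0.4391]
tin 0.153 [ 0.6178 -0.3583  6.7297]
tin 0.064 [ 0.6179 -0.3579  6.6985]
tin 0.065 [ 0.6186 -0.3574  0.4186]
tin 0.065 [ 0.6189 -0.3575  0.446 ]
finisher [([218.3, 166.1], np.int64(7759), 0.79), ([358.5, 159.7], np.int64(752), 0.32)]
tub_floor [([216.1, 163.9], np.int64(7839), 0.9), ([324.8, 196.6], np.int64(299), 0.52)]
```

View pics/crop1.png

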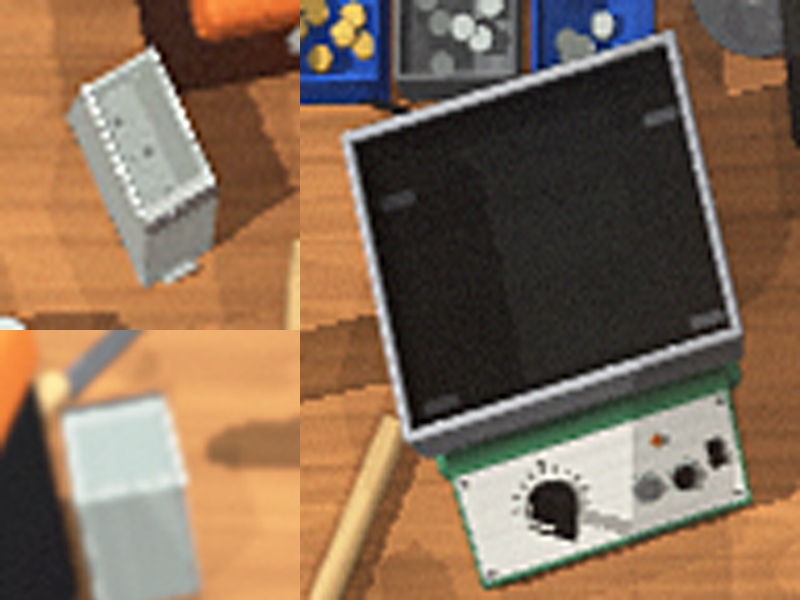

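The steel tin's sloping front points toward the robot (crop about (180,240)), matching a yaw of 0.44. The knob is near crop (550,503). Next I fit the tub from its rim corners.

```bash
python3 - <<'E'
from h import *
from scipy.optimize import least_squares
i=vision.camera_info("top")
C=np.array([(345,132),(670,35),(740,330),(410,443)])/[500/120,5]+[155,105]
W=np.array([back(i,c,.177) for c in C]); print(W.round(4))
H=np.array([[.108,.138,.177],[.108,-.138,.177],[-.108,-.138,.177],[-.108,.138,.177]])
f=least_squares(lambda p:(z4(p)(H)-W)[:,:2].ravel(),[.6,.05,.24]);print(f.x.round(4),(np.abs(f.fun).max()))
T=z4(f.x)
# panel: console corners in finisher frame, project check
k=back(i,(155+550/(500/120),105+503/5),.085);c,s=np.cos(f.x[2]),np.sin(f.x[2])
print("knob",k, "in fin", np.array([[c,s],[-s,c]])@(k[:2]-f.x[:2]))
print("toolbox corner",back(i,(362,146),0),back(i,(362,146),.1))
print("scene tb", back(vision.camera_info("scene"),(130,241),0), back(vision.camera_info("scene"),(110,290),0))
tt=z4([.618,-.358,.44]); print(proj(vision.camera_info("scene"),tt(TIN)).round().tolist())
# wrist camera relation to tool
o=telemetry.observe(); Rt=R.from_rotvec(o["orientation"]).as_matrix(); V=np.array(vision.camera_info("wrist")["view"]); cp=-V[:3,:3].T@V[:3,3]
print("cam in tool",(Rt.T@(cp-o["tool_pos"])).round(3),"look",(Rt.T@(-V[2,:3])).round(3)," up",(Rt.T@V[1,:3]).round(3)); print("toolx",Rt[:,0].round(3),"tooly",Rt[:,1].round(3))
print(np.array(vision.camera_info("wrist")["mtx"]).round(1).tolist())
E
```

```text
[[ 0.7059  0.0768  0.177 ]
 [ 0.7683 -0.1868  0.177 ]
 [ 0.5655 -0.2354  0.177 ]
 [ 0.495   0.0279  0.177 ]]
[ 0.6337 -0.0794  0.2411] 0.0037863460776613456
knob [ 0.46252602 -0.08672129  0.085     ] in fin [-0.16797258  0.03373075]
toolbox corner [ 0.68944453 -0.37771442  0.        ] [ 0.66620863 -0.35461286  0.1       ]
scene tb [ 0.66513354 -0.37573804  0.        ] [ 0.8529453  -0.35332617  0.        ]
[[130.0, 222.0], [134.0, 246.0], [129.0, 223.0], [127.0, 206.0], [149.0, 219.0], [154.0, 241.0], [151.0, 219.0], [147.0, 202.0]]
cam in tool [ 0.081  0.    -0.142] look [-0.315  0.     0.949]  up [0.949 0.    0.315]
toolx [0.956 0.294 0.   ] tooly [ 0.294 -0.956 -0.   ]
[[343.5, 0.0, 257.2], [0.0, 343.5, 189.2], [0.0, 0.0, 1.0]]
```

```bash
cat >> h.py <<'E'
from scipy.linalg import logm,expm
def tool(yaw,tilt): # tool x along yaw, fingers leaning outward (along +yaw) by tilt, tool y = horizontal
    x=np.array([np.cos(yaw),np.sin(yaw),0]);z=np.array([0,0,-1.]);d=np.column_stack([x,np.cross(z,x),z])
    return d@R.from_euler('y',tilt).as_matrix()
def step(p,Rm,n=None,vmax=.036,wmax=.11,o=None):
    if o is None:
        s=telemetry.observe(); o=(s["tool_pos"],R.from_rotvec(s["orientation"]).as_matrix())
    A=np.eye(4);A[:3,:3]=o[1];A[:3,3]=o[0];B=np.eye(4);B[:3,:3]=Rm;B[:3,3]=p
    L=np.real(logm(np.linalg.inv(A)@B)); w=np.linalg.norm([L[2,1],L[0,2],L[1,0]])
    n=n or int(max(np.ceil(np.linalg.norm(np.subtract(p,o[0]))/vmax),np.ceil(w/wmax),1))
    D=expm(L/n); print(n,"x",(D[:3,3]*100).round(2).tolist(),R.from_matrix(D[:3,:3]).as_rotvec().round(3).tolist())
    return np.array(p),Rm
E
python3 - <<'E'
from h import *
print((tool(.44,.26)).round(3))
step([.60,-.36,.26],tool(.44,0))
E
```

```text
[[ 0.874  0.426  0.233]
 [ 0.412 -0.905  0.11 ]
 [ 0.257  0.    -0.966]]
14 x [3.34, 0.19, -0.21] [-0.0, -0.0, -0.01]
```

```bash
python3 -m pendant '[[1,3.3,0.2,-0.2,0,0,-0.01],[1,3.3,0.2,-0.2,0,0,-0.01],[1,3.3,0.2,-0.2,0,0,-0.01],[1,3.3,0.2,-0.2,0,0,-0.01],[1,3.3,0.2,-0.2,0,0,-0.01],[1,3.3,0.2,-0.2,0,0,-0.01],[1,3.3,0.2,-0.2,0,0,-0.01],[1,3.3,0.2,-0.2,0,0,-0.01],[1,3.3,0.2,-0.2,0,0,-0.01],[1,3.3,0.2,-0.2,0,0,-0.01],[1,3.3,0.2,-0.2,0,0,-0.01],[1,3.3,0.2,-0.2,0,0,-0.01]]'
python3 -m pendant '[[1,3.3,0.2,-0.2,0,0,-0.01],[1,3.3,0.2,-0.2,0,0,-0.01],[1,0,0,0,0,0,0]]'
python3 - <<'E'
from h import *
i=vision.camera_info("wrist");im=vision.camera("wrist")
print(telemetry.observe()["tool_pos"])
L=vision.regions_of("wrist","tin_mid");print([(d["uv"],d["confidence"],int(d["pixels"].sum())) for d in L])
j=im.copy()
d=max(L,key=lambda d:d["confidence"])
p0=back(i,d["uv"],.04)
for f in fit([i],[d["pixels"].astype(np.float32)],[TIN],[[p0[0],p0[1],a] for a in(.1,.44,.8)])[:2]: print(f[0],f[1].round(4)); 
f=fit([i],[d["pixels"].astype(np.float32)],[TIN],[[p0[0],p0[1],.44]])[0]
q=proj(i,z4(f[1])(TIN)).astype(int)
for a,b in((0,1),(1,2),(2,3),(3,0),(4,5),(5,6),(6,7),(7,4)): cv2.line(j,tuple(map(int,q[a])),tuple(map(int,q[b])),(255,0,255),1)
cv2.imwrite("pics/w1.png",j[:,:,::-1])
E
```

```text
time: 2.4
tool_pos: [0.5454, -0.3855, 0.2556]
orientation: [3.073, 0.641, -0.003]
ft_force: [0.2, -2.3, 0.8]
opening: 0.0855
time: 2.65
tool_pos: [0.6153, -0.3578, 0.2572]
orientation: [3.066, 0.682, -0.002]
ft_force: [-1.3, -0.6, -0.7]
opening: 0.0853
[ 0.61332301 -0.35891199  0.25740793]
[([12.6, 251.8], 0.96, 2368), ([256.5, 140.5], 0.87, 6476), ([44.7, 41.6], 0.65, 9362)]
0.09097867459058762 [ 0.3587 -0.1126  0.2108]
0.09161212295293808 [ 0.3589 -0.1127  0.212 ]
```

View pics/w1.png

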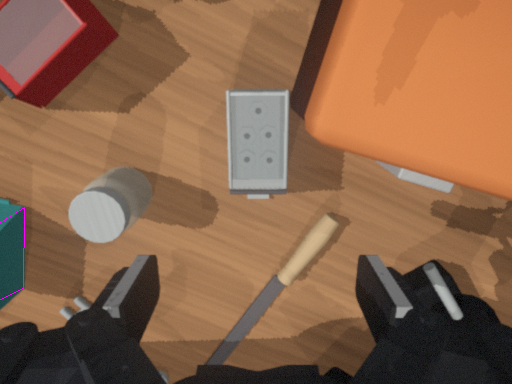

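The tin is at (257,140) with its nose down the image toward the robot. The toolbox corner is close beside it at about (308,133), and the file handle is at (315,235). The overlaid fit landed on the turquoise tin, so I refit on the right mask.

```bash
python3 - <<'E'
from h import *
i=vision.camera_info("wrist");im=vision.camera("wrist")
m=mask("wrist","tin_mid",(257,140));p0=back(i,(257,140),.04)
f=fit([i],[m],[TIN],[[p0[0],p0[1],a] for a in(.3,.44,.6)])
for a in f: print(a[0],a[1].round(4))
p=f[0][1]; c,s=np.cos(p[2]),np.sin(p[2]);Q=np.array([[c,s],[-s,c]])
for nm,uv,z in(("boxground",(297,118),0),("boxtop",(309,133),.1),("boxtop",(309,133),.14),("handle",(333,220),.02),("handlelow",(300,255),.02)): print(nm,z,(Q@(back(i,uv,z)[:2]-p[:2])).round(4))
t=.3; Rg=tool(p[2],t); g=np.array([*z4(p)([-.008,0,.05])]); tcp=g+Rg[:,2]*.019
print("tcp",tcp); 
up=tcp-Rg[:,2]*.12; a=step(up,Rg); b=step(tcp,Rg,o=a,vmax=.03); np.savez("tin.npz",p=p)
E
```

```text
0.08033816516399384 [ 0.6203 -0.3564  0.4431]
0.08081258833408356 [ 0.6209 -0.3563  0.4461]
0.0812205895781517 [ 0.6207 -0.3561  0.4301]
boxground 0 [ 0.0232 -0.0459]
boxtop 0.1 [ 0.0223 -0.0453]
boxtop 0.14 [ 0.0289 -0.0393]
handle 0.02 [-0.0959 -0.0904]
handlelow 0.02 [-0.1431 -0.0521]
tcp [ 0.61810874 -0.3574179   0.03184861]
4 x [-0.97, 0.01, 2.74] [0.001, 0.076, -0.003]
4 x [0.0, -0.0, 3.0] [-0.0, 0.0, -0.0]
```

```bash
python3 -m pendant '[[1,-1.1,0,2.7,0,0.076,-0.003],[1,-1.1,0,2.7,0,0.076,-0.003],[1,-1.1,0,2.7,0,0.076,-0.003],[1,-1.1,0,2.7,0,0.076,-0.003],[1,0,0,0,0,0,0]]'
python3 - <<'E'
from h import *
p=np.load("tin.npz")["p"]
Rg=tool(p[2],.3); tcp=z4(p)([-.014,0,.05])+Rg[:,2]*.019
a=step(tcp-Rg[:,2]*.10,Rg);print(tcp, telemetry.observe()["tool_pos"]);step(tcp,Rg,vmax=.025)
E
```

```text
time: 3.27
tool_pos: [0.5765, -0.3769, 0.1455]
orientation: [-2.97, -0.666, -0.477]
ft_force: [-1.3, 1.2, -2.4]
opening: 0.0851
1 x [0.43, 0.0, 2.05] [0.009, -0.016, -0.0]
[ 0.61268824 -0.35999049  0.03184861] [ 0.57646802 -0.3769228   0.14548893]
5 x [0.07, -0.01, 2.41] [0.002, -0.003, -0.0]
```

```bash
python3 -m pendant '[[1,0.4,0,2.0,0.009,-0.016,0],[1,0,0,2.5,0,0,0],[1,0,0,2.5,0,0,0],[1,0,0,2.5,0,0,0],[1,0,0,2.3,0,0,0],[1,0,0,0,0,0,0]]'
python3 - <<'E'
from h import *
p=np.load("tin.npz")["p"]
Rg=tool(p[2],.3); tcp=z4(p)([-.014,0,.05])+Rg[:,2]*.019
step(tcp,Rg)
E
```

```text
time: 3.77
tool_pos: [0.6123, -0.3694, 0.0444]
orientation: [-2.989, -0.655, -0.454]
ft_force: [-0.6, 0.2, -0.8]
opening: 0.0856
1 x [0.04, -0.86, 1.31] [0.019, 0.002, -0.009]
```

```bash
python3 -m pendant '[[1,0,-0.8,0.6,0.018,0.002,-0.009],[1,0,0,0.6,0,0,0],[1,0,0,0,0,0,0]]'
python3 - <<'E'
from h import *
p=np.load("tin.npz")["p"]
Rg=tool(p[2],.3); tcp=z4(p)([-.014,0,.05])+Rg[:,2]*.019
step(tcp,Rg)
i=vision.camera_info("wrist");im=vision.camera("wrist");cv2.imwrite("pics/w2.png",im[:,:,::-1])
E
```

```text
time: 4.02
tool_pos: [0.6153, -0.3626, 0.0385]
orientation: [-2.972, -0.672, -0.454]
ft_force: [0.2, 0.7, -0.6]
opening: 0.0853
1 x [-0.32, -0.35, 0.6] [0.005, -0.002, 0.003]
```

View pics/w2.png

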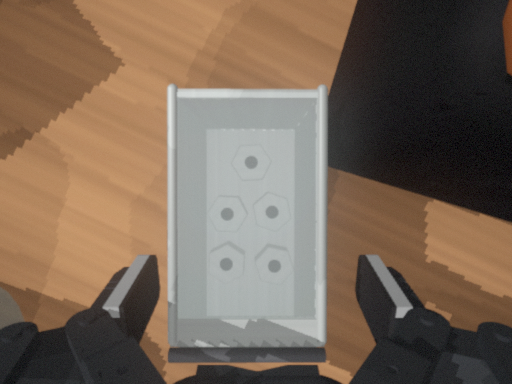

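The fingers (157 and 358) straddle the tin (168 to 327) about 3.5 mm off centre, and all five blanks are visible inside. I correct this and close.

```bash
python3 -m pendant '[[1,-0.2,-0.3,0.6,0.005,-0.002,0.003],[0,0,0,0,0,0,0],[0,0,0,0,0,0,0],[0,0,0,0,0,0,0],[0,0,0,0,0,0,0],[0,0,0,0,0,0,0],[0,0,0,0,0,0,0]]'
python3 - <<'E'
from h import *
p=np.load("tin.npz")["p"]
Rg=tool(p[2],.3); tcp=z4(p)([-.014,0,.05])+Rg[:,2]*.019
step(tcp,Rg);o=telemetry.observe();print(o["tool_pos"])
E
```

```text
time: 4.65
tool_pos: [0.6143, -0.3617, 0.0368]
orientation: [-2.973, -0.668, -0.453]
ft_force: [0.6, 0.4, -0.2]
opening: 0.0554
1 x [-0.22, -0.23, 0.45] [0.005, -0.002, -0.001]
[ 0.61432037 -0.36174262  0.03677101]
```

```bash
cat >> h.py <<'E'
def TT(p,Rm): A=np.eye(4);A[:3,:3]=Rm;A[:3,3]=p;return A
def now(): s=telemetry.observe(); return TT(s["tool_pos"],R.from_rotvec(s["orientation"]).as_matrix())
def tinpose(x,y,z,yaw,tip): return TT([x,y,z],R.from_euler('z',yaw).as_matrix()@R.from_euler('y',-tip).as_matrix())
MO=np.array([-.06,0,-.0345])
def tin_at_mouth(m,yaw,tip):
    T=tinpose(0,0,0,yaw,tip); T[:3,3]=np.array(m)-T[:3,:3]@MO; return T
TUBP=np.array([.6337,-.0794,.2411])
E
python3 - <<'E'
from h import *
p=np.load("tin.npz")["p"]; X=np.linalg.inv(now())@tinpose(p[0],p[1],.0375,p[2],0); np.savez("X.npz",X=X,p=p,T0=now())
Xi=np.linalg.inv(X); A=now()
B=A.copy();B[2,3]+=.18
step(B[:3,3],B[:3,:3],vmax=.033)
m=z4(TUBP)([.035,0,.205]);print(m)
C=tin_at_mouth(m,.24,0)@Xi; step(C[:3,3],C[:3,:3],vmax=.033,o=(B[:3,3],B[:3,:3])); 
D=tin_at_mouth(m,.24,.75)@Xi; print(C[:3,3],D[:3,3]);step(D[:3,3],D[:3,:3],o=(C[:3,3],C[:3,:3]),wmax=.08)
E
```

```text
6 x [0.89, 0.02, -2.86] [0.0, 0.0, -0.0]
[ 0.66768766 -0.07104302  0.205     ]
10 x [2.0, -2.47, 0.38] [-0.006, -0.0, 0.019]
[ 0.71906827 -0.06081939  0.23877101] [ 0.68306803 -0.06962925  0.26538556]
10 x [-0.14, 0.0, -0.44] [0.0, 0.075, 0.0]
```

```bash
python3 -m pendant '[[0,0.9,0,-2.9,0,0,0],[0,0.9,0,-2.9,0,0,0],[0,0.9,0,-2.9,0,0,0],[0,0.9,0,-2.9,0,0,0],[0,0.9,0,-2.9,0,0,0],[0,0.9,0,-2.9,0,0,0],[0,0.4,0,-1.2,0,0,0],[0,0,0,0,0,0,0]]'
python3 - <<'E'
from h import *
Z=np.load("X.npz");Xi=np.linalg.inv(Z["X"])
print(now()[:3,3]);m=z4(TUBP)([.035,0,.21])
C=tin_at_mouth(m,.24,0)@Xi; step(C[:3,3],C[:3,:3],vmax=.033)
E
```

```text
time: 5.32
tool_pos: [0.6094, -0.3585, 0.2299]
orientation: [-2.966, -0.661, -0.428]
ft_force: [0.0, 0.5, -3.9]
opening: 0.0555
[ 0.6094417  -0.35853792  0.22986985]
10 x [2.0, -2.43, 0.47] [-0.007, 0.001, 0.019]
```

```bash
python3 -m pendant '[[0,2.0,-2.4,0.4,-0.007,0.001,0.019],[0,2.0,-2.4,0.4,-0.007,0.001,0.019],[0,2.0,-2.4,0.4,-0.007,0.001,0.019],[0,2.0,-2.4,0.4,-0.007,0.001,0.019],[0,2.0,-2.4,0.4,-0.007,0.001,0.019],[0,2.0,-2.4,0.4,-0.007,0.001,0.019]]'
python3 - <<'E'
from h import *
Z=np.load("X.npz");Xi=np.linalg.inv(Z["X"])
print(now()[:3,3]);m=z4(TUBP)([.035,0,.21])
C=tin_at_mouth(m,.24,0)@Xi; step(C[:3,3],C[:3,:3],vmax=.033)
E
```

```text
time: 5.82
tool_pos: [0.6656, -0.1811, 0.2312]
orientation: [-3.028, -0.456, -0.429]
ft_force: [0.2, -0.6, -3.1]
opening: 0.0555
[ 0.66563277 -0.18106132  0.23122354]
5 x [1.68, -2.03, 0.25] [-0.006, 0.004, 0.011]
```

```bash
python3 -m pendant '[[0,1.7,-2.0,0.2,-0.006,0.004,0.011],[0,1.7,-2.0,0.2,-0.006,0.004,0.011],[0,1.7,-2.0,0.2,-0.006,0.004,0.011],[0,1.7,-2.0,0.2,-0.006,0.004,0.011],[0,1.7,-2.0,0.2,-0.006,0.004,0.011],[0,0,0,0,0,0,0]]'
python3 - <<'E'
from h import *
Z=np.load("X.npz");Xi=np.linalg.inv(Z["X"])
T=now()@Z["X"]; print(now()[:3,3],"mouth",(T@[*MO,1])[:3]); m=z4(TUBP)([.035,0,.21])
D=tin_at_mouth(m,.24,.74)@Xi; step(D[:3,3],D[:3,:3],wmax=.08)
i=vision.camera_info("scene");im=vision.camera("scene");cv2.imwrite("pics/s2.png",cv2.resize(im[120:300,200:460],None,fx=2.5,fy=2.5)[:,:,::-1])
E
```

```text
time: 6.32
tool_pos: [0.7175, -0.0484, 0.2325]
orientation: [-3.049, -0.368, -0.441]
ft_force: [-0.3, -0.1, -3.0]
opening: 0.0555
[ 0.71753717 -0.04840771  0.23246904] mouth [ 0.66567579 -0.05858223  0.19942593]
10 x [-0.09, 0.12, -0.54] [-0.001, 0.075, 0.0]
```

View pics/s2.png

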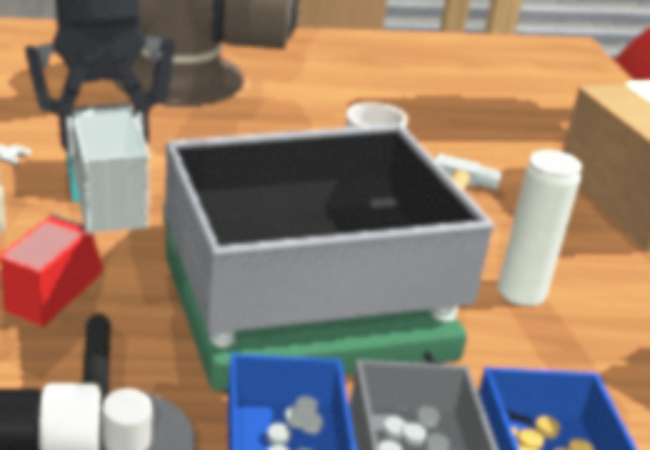

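The tin is left of the tub at s2 (110,165). I left out the 300 px offset in my composite crop when I took the tub corners, so I recompute the tub pose.

```bash
python3 - <<'E'
from h import *
from scipy.optimize import least_squares
i=vision.camera_info("top")
C=(np.array([(345,132),(670,35),(740,330),(410,443)])-[300,0])/[500/120,5]+[155,105]
W=np.array([back(i,c,.177) for c in C])
H=np.array([[.108,.138,.177],[.108,-.138,.177],[-.108,-.138,.177],[-.108,.138,.177]])
f=least_squares(lambda p:(z4(p)(H)-W)[:,:2].ravel(),[.6,.05,.24]);print(f.x.round(4),(np.abs(f.fun).max()))
s=vision.camera_info("scene");print(((proj(s,z4(f.x)(H))-[200,120])*2.5).round())
k=back(i,(155+250/(500/120),105+503/5),.075);c,sn=np.cos(f.x[2]),np.sin(f.x[2])
print("knob",k, "in fin", np.array([[c,sn],[-sn,c]])@(k[:2]-f.x[:2]))
open("h.py","a").write(f"TUBP=np.array({f.x.round(4).tolist()})\n")
Z=np.load("X.npz");Xi=np.linalg.inv(Z["X"])
m=z4(f.x)([.035,0,.21]);yaw=f.x[2]
C=tin_at_mouth(m,yaw,0)@Xi; step(C[:3,3],C[:3,:3],vmax=.033)
E
```

```text
[0.6381 0.1602 0.2498] 0.004149197137168992
[[490. 219.]
 [210. 246.]
 [163. 138.]
 [397. 120.]]
knob [0.46822526 0.16474324 0.075     ] in fin [-0.16348256  0.04639019]
7 x [0.9, -3.16, 0.09] [-0.001, 0.002, -0.001]
```

```bash
python3 -m pendant '[[0,0.9,-3.1,-0.7,0,0,0],[0,0.9,-3.1,0,0,0.002,-0.001],[0,0.9,-3.1,0,0,0.002,-0.001],[0,0.9,-3.1,0,0,0.002,-0.001],[0,0.9,-3.1,0,0,0.002,-0.001],[0,0.9,-3.1,0,0,0.002,-0.001],[0,0.9,-3.0,0,0,0.002,-0.001],[0,0,0,0,0,0,0]]'
python3 - <<'E'
from h import *
Z=np.load("X.npz");Xi=np.linalg.inv(Z["X"])
T=now()@Z["X"]; print(now()[:3,3],"mouth",(T@[*MO,1])[:3]); m=z4(TUBP)([.035,0,.21]);print(m)
D=tin_at_mouth(m,.25,.74)@Xi; step(D[:3,3],D[:3,:3],wmax=.08)
i=vision.camera_info("scene");im=vision.camera("scene");cv2.imwrite("pics/s3.png",cv2.resize(im[120:300,200:460],None,fx=2.5,fy=2.5)[:,:,::-1])
E
```

```text
time: 7.03
tool_pos: [0.7167, 0.1735, 0.2398]
orientation: [-3.056, -0.365, -0.42]
ft_force: [0.3, 0.3, -3.5]
opening: 0.0552
[0.71671191 0.17351269 0.23977368] mouth [0.66437413 0.16330588 0.20750064]
[0.67201367 0.16885236 0.21      ]
10 x [-0.06, -0.04, -0.42] [-0.0, 0.077, -0.001]
```

View pics/s3.png

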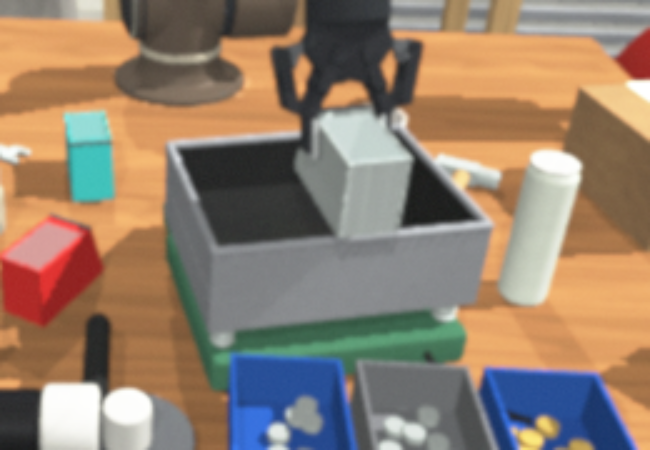

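The tin is over the tub with its mouth above the middle (s3 (355,165)). I tip it now.

```bash
python3 -m pendant '[[0,-0.06,0,-0.42,0,0.077,0],[0,-0.06,0,-0.42,0,0.077,0],[0,-0.06,0,-0.42,0,0.077,0],[0,-0.06,0,-0.42,0,0.077,0],[0,-0.06,0,-0.42,0,0.077,0],[0,-0.06,0,-0.42,0,0.077,0],[0,-0.06,0,-0.42,0,0.077,0],[0,0,0,0,0,0,0]]'
python3 - <<'E'
from h import *
Z=np.load("X.npz");Xi=np.linalg.inv(Z["X"])
T=now()@Z["X"]; print("mouth",(T@[*MO,1])[:3],"tip",np.arccos(T[2,2])); m=z4(TUBP)([.035,0,.21])
D=tin_at_mouth(m,.25,.76)@Xi; step(D[:3,3],D[:3,:3],wmax=.08)
E
```

```text
time: 7.75
tool_pos: [0.6915, 0.1533, 0.24]
orientation: [-2.799, -0.314, -1.188]
ft_force: [-0.7, 0.2, -6.0]
opening: 0.0549
mouth [0.66205636 0.14888182 0.1852601 ] tip 0.5008935851335826
4 x [0.59, -0.44, -0.49] [0.005, 0.065, -0.003]
```

```bash
python3 -m pendant '[[0,0.6,-0.4,-0.5,0.005,0.065,-0.003],[0,0.6,-0.4,-0.5,0.005,0.065,-0.003],[0,0.6,-0.4,-0.5,0.005,0.065,-0.003],[0,0.6,-0.4,-0.5,0.005,0.065,-0.003],[0,0,0,0,0,0,0]]'
python3 - <<'E'
from h import *
Z=np.load("X.npz");Xi=np.linalg.inv(Z["X"])
T=now()@Z["X"]; print("mouth",(T@[*MO,1])[:3],"tip",np.arccos(T[2,2])); m=z4(TUBP)([.035,0,.21])
D=tin_at_mouth(m,.25,.76)@Xi; step(D[:3,3],D[:3,:3],wmax=.08)
E
```

```text
time: 8.17
tool_pos: [0.6862, 0.1612, 0.2676]
orientation: [-2.599, -0.31, -1.516]
ft_force: [-0.5, -0.8, -2.8]
opening: 0.0554
mouth [0.67110325 0.15977875 0.20716811] tip 0.7546281115588013
1 x [0.39, -0.87, 0.09] [0.008, 0.005, -0.004]
```

Tipped 43°. I wait for the blanks to slide and then look.

```bash
python3 -m pendant '[[0,0,0,0,0,0,0],[0,0,0,0,0,0,0],[0,0,0,0,0,0,0],[0,0,0,0,0,0,0],[0,0,0,0,0,0,0],[0,0,0,0,0,0,0],[0,0,0,0,0,0,0],[0,0,0,0,0,0,0],[0,0,0,0,0,0,0],[0,0,0,0,0,0,0],[0,0,0,0,0,0,0],[0,0,0,0,0,0,0]]'
python3 - <<'E'
from h import *
Z=np.load("X.npz")
T=now()@Z["X"]; print("mouth",(T@[*MO,1])[:3],"tip",np.arccos(T[2,2]))
a=vision.camera("scene");b=vision.camera("wrist")
cv2.imwrite("pics/s4.png",np.hstack([cv2.resize(a[110:270,240:400],(400,400)),cv2.resize(b,(400,300))[:,:] if 0 else cv2.copyMakeBorder(cv2.resize(b,(400,300)),0,100,0,0,cv2.BORDER_CONSTANT)])[:,:,::-1])
for c in("scene","top","wrist"): print(c,[(d["uv"],round(d["confidence"],2)) for d in vision.recognise(c,"blank1_mid")])
E
```

```text
time: 9.17
tool_pos: [0.6907, 0.159, 0.2697]
orientation: [-2.609, -0.307, -1.507]
ft_force: [-0.2, -0.5, -2.3]
opening: 0.0555
mouth [0.67505864 0.15748732 0.20942356] tip 0.7454630330904447
scene []
top [([141.6, 175.7], 0.7)]
wrist []
```

View pics/s4.png

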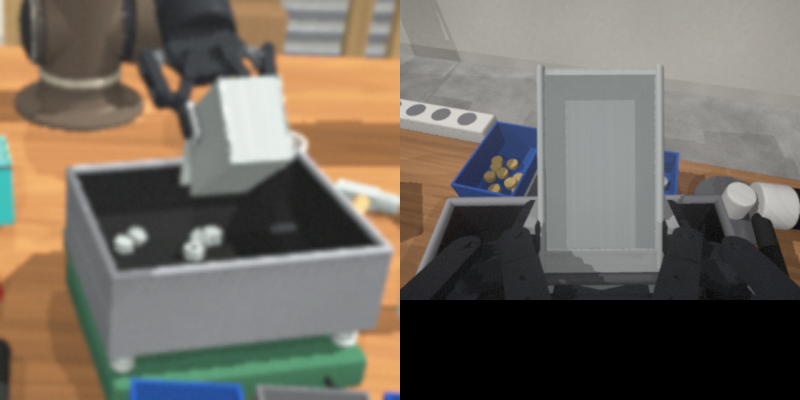

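The tin is empty and the blanks lie in the tub: two at (130,240) and three at (205,240). I untip and carry it back.

```bash
python3 - <<'E'
from h import *
Z=np.load("X.npz");Xi=np.linalg.inv(Z["X"])
m=z4(TUBP)([.035,0,.225])
D=tin_at_mouth(m,.25,0)@Xi; step(D[:3,3],D[:3,:3],wmax=.08)
E
```

```text
10 x [0.21, -0.12, 0.33] [0.001, -0.075, -0.001]
```

```bash
python3 -m pendant '[[0,0.2,-0.1,0.3,0,-0.075,0],[0,0.2,-0.1,0.3,0,-0.075,0],[0,0.2,-0.1,0.3,0,-0.075,0],[0,0.2,-0.1,0.3,0,-0.075,0],[0,0.2,-0.1,0.3,0,-0.075,0],[0,0.2,-0.1,0.3,0,-0.075,0],[0,0.2,-0.1,0.3,0,-0.075,0],[0,0.2,-0.1,0.3,0,-0.075,0],[0,0.2,-0.1,0.3,0,-0.075,0],[0,0.2,-0.1,0.3,0,-0.075,0],[0,0,0,0,0,0,0]]'
python3 - <<'E'
from h import *
Z=np.load("X.npz");Xi=np.linalg.inv(Z["X"]);p=Z["p"]
T=now()@Z["X"]; print("mouth",(T@[*MO,1])[:3],"tip",np.arccos(T[2,2]))
D=tinpose(p[0],p[1],.245,p[2],0)@Xi; step(D[:3,3],D[:3,:3],vmax=.034)
E
```

```text
time: 10.33
tool_pos: [0.7182, 0.173, 0.2523]
orientation: [-3.067, -0.367, -0.397]
ft_force: [0.3, 1.0, -2.2]
opening: 0.0552
mouth [0.66536342 0.16251525 0.22085554] tip 0.044613276231358884
17 x [-1.56, 2.78, -0.39] [0.003, 0.003, -0.012]
```

```bash
python3 -m pendant '[[0,-1.5,2.8,-0.4,0.003,0.003,-0.012],[0,-1.5,2.8,-0.4,0.003,0.003,-0.012],[0,-1.5,2.8,-0.4,0.003,0.003,-0.012],[0,-1.5,2.8,-0.4,0.003,0.003,-0.012],[0,-1.5,2.8,-0.4,0.003,0.003,-0.012],[0,-1.5,2.8,-0.4,0.003,0.003,-0.012],[0,-1.5,2.8,-0.4,0.003,0.003,-0.012],[0,-1.5,2.8,-0.4,0.003,0.003,-0.012],[0,-1.5,2.8,-0.4,0.003,0.003,-0.012],[0,-1.5,2.8,-0.4,0.003,0.003,-0.012]]'
python3 - <<'E'
from h import *
Z=np.load("X.npz");Xi=np.linalg.inv(Z["X"]);p=Z["p"]
T=now()@Z["X"]; print("mouth",(T@[*MO,1])[:3],"tip",np.arccos(T[2,2]))
D=tinpose(p[0],p[1],.22,p[2],0)@Xi; step(D[:3,3],D[:3,:3],vmax=.034)
E
```

```text
time: 11.17
tool_pos: [0.655, -0.1443, 0.2498]
orientation: [-3.009, -0.583, -0.476]
ft_force: [-0.2, -0.5, -2.1]
opening: 0.0554
mouth [ 0.60607177 -0.16197285  0.21554187] tip 0.016076644869783073
7 x [-1.82, 2.62, -0.08] [0.004, -0.001, -0.008]
```

```bash
python3 -m pendant '[[0,-1.8,2.6,-0.1,0.004,-0.001,-0.008],[0,-1.8,2.6,-0.1,0.004,-0.001,-0.008],[0,-1.8,2.6,-0.1,0.004,-0.001,-0.008],[0,-1.8,2.6,-0.1,0.004,-0.001,-0.008],[0,-1.8,2.6,-0.1,0.004,-0.001,-0.008],[0,-1.8,2.6,-0.1,0.004,-0.001,-0.008],[0,-1.5,2.4,-0.1,0.004,-0.001,-0.008],[0,0,0,0,0,0,0]]'
python3 - <<'E'
from h import *
Z=np.load("X.npz");Xi=np.linalg.inv(Z["X"]);p=Z["p"]
T=now()@Z["X"]; print("tin",T[:3,3],"tip",np.arccos(T[2,2]))
g=z4(p)([-.012,.005,0])
D=tinpose(g[0],g[1],.060,p[2],0)@Xi; step(D[:3,3],D[:3,:3],vmax=.03)
E
```

```text
time: 11.83
tool_pos: [0.6101, -0.3663, 0.2238]
orientation: [-2.972, -0.678, -0.486]
ft_force: [-2.0, 0.8, -4.4]
opening: 0.0555
tin [ 0.61596993 -0.36091598  0.22468155] tip 0.021905293382734347
6 x [-0.94, -0.15, 2.58] [0.002, -0.003, 0.001]
```

```bash
python3 -m pendant '[[0,-0.9,-0.2,2.6,0.002,-0.003,0.001],[0,-0.9,-0.2,2.6,0.002,-0.003,0.001],[0,-0.9,-0.2,2.6,0.002,-0.003,0.001],[0,-0.9,-0.2,2.6,0.002,-0.003,0.001],[0,-0.9,-0.2,2.6,0.002,-0.003,0.001],[0,0,0,0,0,0,0]]'
python3 - <<'E'
from h import *
Z=np.load("X.npz");Xi=np.linalg.inv(Z["X"]);p=Z["p"]
T=now()@Z["X"]; print("tin",T[:3,3],"tip",np.arccos(T[2,2]))
g=z4(p)([-.012,.005,0])
D=tinpose(g[0],g[1],.039,p[2],0)@Xi; step(D[:3,3],D[:3,:3],vmax=.02,n=4)
E
```

```text
time: 12.33
tool_pos: [0.6033, -0.3616, 0.0848]
orientation: [-2.98, -0.674, -0.479]
ft_force: [-0.7, 1.0, -3.0]
opening: 0.0554
tin [ 0.60919495 -0.35622139  0.08560443] tip 0.019752023894608766
4 x [-0.4, -0.02, 1.09] [0.004, -0.003, 0.001]
```

```bash
python3 -m pendant '[[0,-0.4,0,1.1,0.004,-0.003,0.001],[0,-0.4,0,1.1,0.004,-0.003,0.001],[0,-0.4,0,1.1,0.004,-0.003,0.001],[0,-0.4,0,1.1,0.004,-0.003,0.001],[0,0,0,0,0,0,0]]'
python3 - <<'E'
from h import *
Z=np.load("X.npz");Xi=np.linalg.inv(Z["X"]);p=Z["p"]
T=now()@Z["X"]; print("tin",T[:3,3],"tip",np.arccos(T[2,2]))
g=z4(p)([-.012,.005,0])
D=tinpose(g[0],g[1],.0375,p[2],0)@Xi; step(D[:3,3],D[:3,:3],vmax=.02)
E
```

```text
time: 12.75
tool_pos: [0.6039, -0.3649, 0.0398]
orientation: [-2.977, -0.673, -0.463]
ft_force: [-0.1, 0.3, -1.5]
opening: 0.0552
tin [ 0.60981274 -0.35957775  0.04059237] tip 0.008572864815811463
1 x [-0.21, -0.35, 0.25] [0.006, -0.004, 0.004]
```

```bash
python3 -m pendant '[[0,-0.1,0,0.3,0.004,-0.004,0],[0,0,0,0.1,0,0,0],[1,0,0,0,0,0,0],[1,0,0,0,0,0,0],[1,0,0,0,0,0,0],[1,0,0,0,0,0,0],[1,0,0,-1.5,0,0,0],[1,0,0,-3,0,0,0],[1,0,0,-3,0,0,0],[1,0,0,-3,0,0,0],[1,0,0,-3,0,0,0],[1,0,0,-3,0,0,0]]'
python3 - <<'E'
from h import *
i=vision.camera_info("wrist");im=vision.camera("wrist")
m=mask("wrist","tin_mid",(257,160));p=np.load("X.npz")["p"]
f=fit([i],[m],[TIN],[[*p]])[0];print(f)
cv2.imwrite("pics/w5.png",im[:,:,::-1]); 
# knob geometry guess in finisher frame
for s in (0,):
  k=z4(TUBP)([-.163,.046,.075]);print(k)
E
```

```text
time: 13.75
tool_pos: [0.5591, -0.3836, 0.1966]
orientation: [-2.969, -0.677, -0.456]
ft_force: [1.3, -1.2, -0.2]
opening: 0.0856
(np.float64(0.059157516807317734), array([ 0.61559914, -0.36143679,  0.48051634]))
[0.46878755 0.16447699 0.075     ]
```

View pics/w5.png

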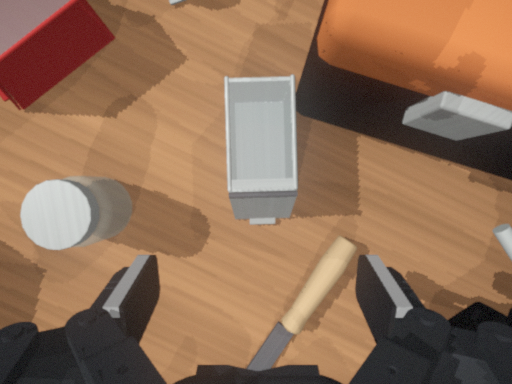

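The tin stands upright with its flap shut, at the old place to within a few mm (257,145). Next is the knob.

```bash
python3 - <<'E'
from h import *
print("mug",back(vision.camera_info("top"),(180,252),.05))
k=z4(TUBP)([-.163,.046,.0695]); Rk=tool(TUBP[2],.698); n=-Rk[:,2]
print("knob",k)
A=now(); mid=np.array([.47,-.12,.23]); Rm=tool(.33,.5)
a=step(mid,Rm,vmax=.034)
step(k+n*.14,Rk,o=a,vmax=.034)
E
```

```text
mug [0.30963318 0.29073162 0.05      ]
knob [0.46878755 0.16447699 0.0695    ]
9 x [0.32, -3.11, -0.23] [-0.004, 0.021, 0.013]
9 x [-0.41, -3.08, 0.44] [-0.005, 0.022, 0.007]
```

```bash
python3 -m pendant '[[1,0.3,-3.1,-0.3,-0.004,0.021,0.013],[1,0.3,-3.1,-0.3,-0.004,0.021,0.013],[1,0.3,-3.1,-0.3,-0.004,0.021,0.013],[1,0.3,-3.1,-0.3,-0.004,0.021,0.013],[1,0.3,-3.1,-0.3,-0.004,0.021,0.013],[1,0.3,-3.1,-0.3,-0.004,0.021,0.013],[1,0.3,-3.1,-0.3,-0.004,0.021,0.013],[1,0.3,-3.1,-0.3,-0.004,0.021,0.013],[1,0.3,-3.1,-0.3,-0.004,0.021,0.013]]'
python3 - <<'E'
from h import *
k=z4(TUBP)([-.163,.046,.0695]); Rk=tool(TUBP[2],.698); n=-Rk[:,2]
print(now()[:3,3])
step(k+n*.14,Rk,vmax=.034)
E
```

```text
time: 14.6
tool_pos: [0.4665, -0.118, 0.23]
orientation: [-2.931, -0.46, -0.757]
ft_force: [-0.2, -0.1, 0.0]
opening: 0.0849
[ 0.46653922 -0.11795735  0.23002835]
9 x [-0.41, -3.04, 0.44] [-0.004, 0.021, 0.006]
```

```bash
python3 -m pendant '[[1,-0.4,-3.1,0.4,-0.005,0.021,0.007],[1,-0.4,-3.1,0.4,-0.005,0.021,0.007],[1,-0.4,-3.1,0.4,-0.005,0.021,0.007],[1,-0.4,-3.1,0.4,-0.005,0.021,0.007],[1,-0.4,-3.1,0.4,-0.005,0.021,0.007],[1,-0.4,-3.1,0.4,-0.005,0.021,0.007],[1,-0.4,-3.1,0.4,-0.005,0.021,0.007],[1,-0.4,-3.1,0.4,-0.005,0.021,0.007],[1,-0.4,-3.1,0.4,-0.005,0.021,0.007],[1,0,0,0,0,0,0]]'
python3 - <<'E'
from h import *
k=z4(TUBP)([-.163,.046,.0695]); Rk=tool(TUBP[2],.698); n=-Rk[:,2]
print(now()[:3,3]); step(k+n*.14,Rk)
i=vision.camera_info("wrist");im=vision.camera("wrist")
print([(d["uv"],d["confidence"]) for d in vision.recognise("wrist","knob_grip")], proj(i,k),proj(i,k+n*.0325))
cv2.imwrite("pics/w6.png",im[:,:,::-1]); np.savez("w6.npz",V=i["view"])
E
```

```text
time: 15.43
tool_pos: [0.3842, 0.1177, 0.1784]
orientation: [-2.813, -0.419, -1.054]
ft_force: [0.6, -0.4, -0.6]
opening: 0.0854
[0.38415772 0.11770307 0.1784149 ]
1 x [0.24, -2.42, 0.44] [-0.034, -0.02, 0.034]
[([236.2, 171.3], 0.61)] [[234.42229565 173.479917  ]] [[230.3724667  184.03232788]]
```

View pics/w6.png

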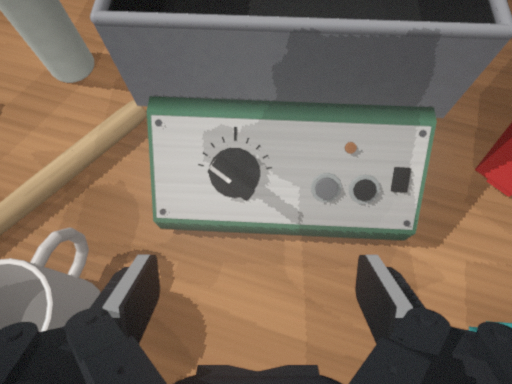

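The white line runs from the knob's centre (231,181) to (209,164), up and to the left of the long mark at (235,133). That is about 50° short. I measure it on the bar-top plane and plan the grasp.

```bash
python3 - <<'E'
from h import *
i=vision.camera_info("wrist");V=np.array(i["view"])
k=z4(TUBP)([-.163,.046,.0695]); Rk=tool(TUBP[2],.698); n=-Rk[:,2]; o=-V[:3,:3].T@V[:3,3]
def pl(uv,h):
    d=V[:3,:3].T@((np.linalg.inv(i["mtx"])@[*uv,1])*[1,-1,-1]); q=o+d*(n@(k+n*h-o))/(n@d); return (Rk.T@(q-k))[:2].round(4)
print("up,right: skirt c",pl((235,172),.003),"mark",pl((235.5,133),0),"tip",pl((208.5,164),.0325),"cent",pl((230,181),.0325))
# panel edges/screws for check: expect +-50mm up
for uv in((158,122),(423,133),(407,223),(163,212)): print(pl(uv,0))
for uv in((153,104),(434,118),(411,234),(158,224)): print("corner",pl(uv,0))
E
python3 - <<'E'
import cv2
im=cv2.imread("pics/w6.png");cv2.imwrite("pics/k6.png",cv2.resize(im[115:215,175:300],None,fx=6,fy=6,interpolation=cv2.INTER_CUBIC))
E
```

```text
up,right: skirt c [0.0044 0.0029] mark [0.0373 0.0026] tip [ 0.0175 -0.0149] cent [0.0046 0.0017]
[ 0.0442 -0.0625]
[0.0428 0.1576]
[-0.0375  0.1573]
[-0.0363 -0.0623]
corner [ 0.0588 -0.0658]
corner [0.0552 0.1644]
corner [-0.048   0.1625]
corner [-0.0483 -0.0676]
```

View pics/k6.png

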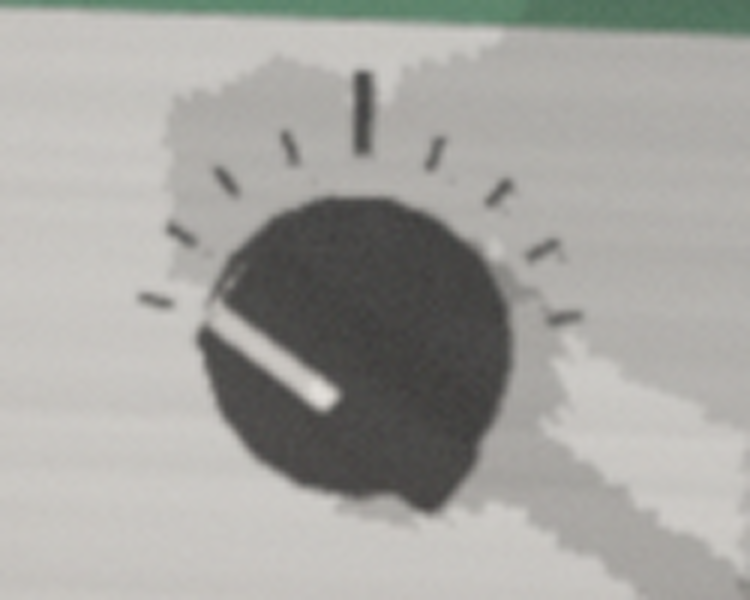

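```bash
cat >> h.py <<'E'
RK0=tool(TUBP[2],.698); KN=z4(TUBP)([-.163,.046,.0695])+RK0@[.004,.0025,0]
def kn(h,a): return KN-RK0[:,2]*h, RK0@R.from_euler('z',a).as_matrix()
E
python3 - <<'E'
from h import *
step(*kn(.06,-.92),vmax=.03,wmax=.1)
E
```

```text
9 x [0.13, -0.22, 0.94] [-0.002, -0.004, -0.099]
```

```bash
python3 -m pendant '[[0.45,0.1,-0.2,0.9,-0.002,-0.004,-0.1],[0.45,0.1,-0.2,0.9,-0.002,-0.004,-0.1],[0.45,0.1,-0.2,0.9,-0.002,-0.004,-0.1],[0.45,0.1,-0.2,0.9,-0.002,-0.004,-0.1],[0.45,0.1,-0.2,0.9,-0.002,-0.004,-0.1],[0.45,0.1,-0.2,0.9,-0.002,-0.004,-0.1],[0.45,0.1,-0.2,0.9,-0.002,-0.004,-0.1],[0.45,0.1,-0.2,0.9,-0.002,-0.004,-0.1],[0.45,0.1,-0.2,0.9,-0.002,-0.004,-0.1],[0.45,0,0,0,0,0,0]]'
python3 - <<'E'
from h import *
step(*kn(.06,-.92),n=1);print(telemetry.observe()["qpos"].round(2))
E
```

```text
time: 16.37
tool_pos: [0.4457, 0.1393, 0.127]
orientation: [2.262, 1.532, 0.926]
ft_force: [-1.0, -0.6, -0.0]
opening: 0.0384
1 x [0.67, -1.85, 0.2] [0.016, 0.018, 0.03]
[ 0.36 -0.49 -0.99  0.38 -0.1   2.28]
```

```bash
python3 -m pendant '[[0.45,0.7,-1.8,0.2,0.016,0.018,0.03],[0.45,0,0,0,0,0,0]]'
python3 - <<'E'
from h import *
step(*kn(.06,-.92),n=1)
i=vision.camera_info("wrist");im=vision.camera("wrist"); cv2.imwrite("pics/w7.png",im[:,:,::-1])
print(proj(i,KN-RK0[:,2]*.0325).round())
E
```

```text
time: 16.53
tool_pos: [0.4373, 0.1514, 0.1191]
orientation: [2.311, 1.509, 0.946]
ft_force: [-0.2, -0.9, -0.3]
opening: 0.0382
1 x [0.07, -0.3, -0.03] [0.001, 0.004, -0.011]
[[252. 230.]]
```

View pics/w7.png

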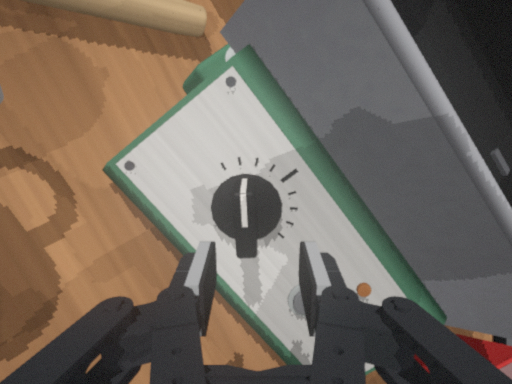

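The bar is nearly aligned with the jaws: white-line tip at (243,180), inner end (244,227), jaws centred at column 257. The axis appears a few mm off the prediction, so I triangulate from the two views.

```bash
python3 - <<'E'
from h import *
i=vision.camera_info("wrist");V2=np.array(i["view"]);V1=np.load("w6.npz")["V"];K=np.array(i["mtx"])
def P(V): return K@np.diag([1,-1,-1.])@V[:3]
for nm,a,b in(("skirt",(235,172.5),(247,207)),("tip",(210.8,166.7),(243,180)),("lineend",(230.5,181),(244,227)),("mark",(235.5,133.5),(289,175)),("screwTL",(158,122),(230,82)),("screwBL",(163,212),(130,166))):
    X=cv2.triangulatePoints(P(V1),P(V2),np.array(a,float),np.array(b,float)).ravel();X=X[:3]/X[3]
    e=np.abs(proj(dict(mtx=K,view=V2),X)-b).max()
    print(nm,"rel knob up,right,in mm:",(RK0.T@(X-KN)*1000).round(1),"err",e.round(1))
E
```

```text
skirt rel knob up,right,in mm: [-1.5 -1.9 -0.6] err 1.7
tip rel knob up,right,in mm: [  8.8 -20.4 -16.2] err 4.5
lineend rel knob up,right,in mm: [ -1.4  -2.6 -30.6] err 0.9
mark rel knob up,right,in mm: [31.9 -2.2  0.2] err 1.5
screwTL rel knob up,right,in mm: [ 38.5 -66.8  -1. ] err 1.0
screwBL rel knob up,right,in mm: [-41.7 -66.7   1.2] err 1.9
```

```bash
echo "KN=KN+RK0@[-.0015,-.0022,0]" >> h.py; python3 - <<'E'
from h import *
step(*kn(.045,-.93),n=1);step(*kn(.01,-.93),n=3)
E
```

```text
1 x [0.06, -0.76, 1.53] [0.004, 0.003, -0.02]
3 x [0.02, -0.26, 1.68] [0.001, 0.001, -0.007]
```

```bash
python3 -m pendant '[[0.45,0,-0.7,0.2,0.003,0.003,-0.02],[0.45,0,0,0.8,0,0,0],[0.45,0,0,0,0,0,0]]'
python3 - <<'E'
from h import *
step(*kn(.01,-.93),n=1)
E
```

```text
time: 16.83
tool_pos: [0.4421, 0.1545, 0.1127]
orientation: [2.288, 1.525, 0.95]
ft_force: [0.1, 0.3, -0.5]
opening: 0.0383
1 x [0.0, -0.47, 4.13] [0.006, -0.001, -0.003]
```

```bash
python3 -m pendant '[[0.45,0,-0.6,0.3,0.005,0,0],[0.45,0,-0.2,1.2,0,0,0],[0.45,0,0,1.2,0,0,0],[0.45,0,0,0,0,0,0]]'
python3 - <<'E'
from h import *
step(*kn(.01,-.93),n=1)
E
```

```text
time: 17.17
tool_pos: [0.4539, 0.1619, 0.0894]
orientation: [2.291, 1.525, 0.951]
ft_force: [-0.3, 0.0, 1.2]
opening: 0.0388
1 x [-0.05, 0.18, 1.49] [0.004, -0.002, -0.005]
```

```bash
python3 -m pendant '[[0.45,0,0.2,0.7,0.004,0,0],[0.45,0,0,0.7,0,0,0],[0.45,0,0,0,0,0,0]]'
python3 - <<'E'
from h import *
step(*kn(.01,-.93),n=1)
E
```

```text
time: 17.42
tool_pos: [0.4646, 0.1633, 0.0798]
orientation: [2.294, 1.528, 0.949]
ft_force: [-1.3, 0.2, -0.3]
opening: 0.0384
1 x [-0.07, -0.05, 0.07] [0.0, -0.002, -0.005]
```

Positioned within 1 mm. I close on the bar.

```bash
python3 -m pendant '[[0,0,0,0,0,0,0],[0,0,0,0,0,0,0],[0,0,0,0,0,0,0],[0,0,0,0,0,0,0],[0,0,0,0,0,0,0],[0,0,0,0,0,0,0]]'
python3 - <<'E'
from h import *
a=now();A=RK0.T@a[:3,:3];print("roll",R.from_matrix(A).as_rotvec().round(3)); step(*kn(.012,-.0),n=10)
E
```

```text
time: 17.92
tool_pos: [0.4631, 0.1641, 0.079]
orientation: [2.297, 1.533, 0.948]
ft_force: [5.2, 2.3, -5.6]
opening: 0.0107
roll [ 0.005  0.001 -0.925]
10 x [-0.0, 0.02, -0.01] [-0.001, -0.0, 0.093]
```

```bash
python3 -m pendant '[[0,0,0,0,0,0,0.09],[0,0,0,0,0,0,0.09],[0,0,0,0,0,0,0.09],[0,0,0,0,0,0,0.09],[0,0,0,0,0,0,0.09],[0,0,0,0,0,0,0.09],[0,0,0,0,0,0,0.09],[0,0,0,0,0,0,0.09],[0,0,0,0,0,0,0]]'
python3 - <<'E'
from h import *
a=now();A=RK0.T@a[:3,:3];print("roll",R.from_matrix(A).as_rotvec().round(3)); step(*kn(.012,-.0),n=1)
i=vision.camera_info("wrist");im=vision.camera("wrist"); cv2.imwrite("pics/w8.png",cv2.resize(im[80:300,130:390],None,fx=2.5,fy=2.5,interpolation=cv2.INTER_CUBIC)[:,:,::-1])
E
```

```text
time: 18.67
tool_pos: [0.4634, 0.1637, 0.0792]
orientation: [-2.86, -0.61, -1.062]
ft_force: [4.6, 1.2, -4.7]
opening: 0.0106
roll [ 0.003 -0.    -0.169]
1 x [0.03, 0.1, -0.11] [-0.003, 0.0, 0.169]
```

No views remain, so I finish by numbers: turn the rest, release, back off, and measure the white line by thresholding.

```bash
python3 -m pendant '[[0,0,0,0,0,0,0.09],[0,0,0,0,0,0,0.085],[0,0,0,0,0,0,0]]'
python3 - <<'E'
from h import *
a=now();A=RK0.T@a[:3,:3];print("roll",R.from_matrix(A).as_rotvec().round(3))
E
python3 -m pendant '[[0.45,0,0,0,0,0,0],[0.45,0,0,0,0,0,0],[0.45,0,0,0,0,0,0],[0.45,0,0,0,0,0,0],[0.45,0,0,-1.5,0,0,0],[0.45,0,0,-2.5,0,0,0],[0.45,0,0,-2.5,0,0,0],[0.45,0,0,-2.5,0,0,0],[0.45,0,0,-2.5,0,0,0],[0.45,0,0,0,0,0,0]]'
cat > line.py <<'E'
from h import *
i=vision.camera_info("wrist");im=vision.camera("wrist").astype(int);V=np.array(i["view"]);n=-RK0[:,2];o=-V[:3,:3].T@V[:3,3]
g=np.array([[KN+RK0@[u,v,-.0325] for v in np.arange(-.03,.0301,.001)] for u in np.arange(.045,-.0301,-.001)])
q=proj(i,g.reshape(-1,3)).reshape(*g.shape[:2],2).astype(np.float32)
w=cv2.remap(im.min(2).astype(np.uint8),q[...,0],q[...,1],cv2.INTER_LINEAR)
# bar-top plane rectified: up rows, right cols, 1 mm
m=(w>150).astype(np.uint8); nl,lab,st,ce=cv2.connectedComponentsWithStats(m)
for k in range(1,nl):
    if 15<st[k,4]<200:
        ys,xs=np.nonzero(lab==k);C=np.cov(np.vstack([45-ys,xs-30]));e,v=np.linalg.eigh(C);d=v[:,1]*np.sign(v[0,1])
        print("blob",st[k].tolist(),"angle right of up (deg)",np.degrees(np.arctan2(d[1],d[0])).round(1),"len",4*e**.5)
for row in w[10:66:2,4:58:2]: print("".join(" .:-=+*#%@"[min(9,int(x)//26)] for x in row))
E
python3 line.py
```

```text
time: 18.97
tool_pos: [0.4624, 0.1647, 0.0798]
orientation: [-2.763, -0.454, -0.989]
ft_force: [2.8, -27.4, 5.6]
opening: 0.0103
roll [ 0.107 -0.003 -0.037]
time: 19.8
tool_pos: [0.3913, 0.1324, 0.1711]
orientation: [-2.768, -0.453, -0.989]
ft_force: [1.4, 0.6, 0.8]
opening: 0.0384
blob [28, 20, 4, 26, 69] angle right of up (deg) 0.6 len [ 3.70138831 28.92978207]
#####****++***-+***=*******
#####*****=***=****+*******
#####*****+****************
#####*=****************=***
#####*+****+=-:--=****++***
######***+-::++::::=*******
##**##**-:::-*=::::::+****+
###+*##=::::+#-:::::::+**=+
######+:::::+*::::::::-+***
######-:::::**:::::::::=*#*
#####+-:::::*#:::::::::-*##
#++##--:-:::*#::::::::::+*+
#####-::::::*#::::::::::=**
####*---::::+#::::::::::+**
####*---::::+#::::::::::=**
#####-::::::+#-:::::::::=**
#####--:::::+#-:::::::::+**
#####=-:::::*#-::::::::-***
#####*-:::::--:::::::::=***
######=:::::::::::::::-****
#######-::::::::::::::+****
########=:::::::::::-+*****
#########=-::::::::=+******
##########*::::::=*********
##########*::::::**********
##########*:::::-**********
##########*:::::=##********
###########=====*####******
```

The white line is 0.6° from straight up the panel. A last numeric check of the tin and bystanders against the first pictures, then I hand in.

```bash
python3 - <<'E'
from h import *
ims={c:vision.camera(c) for c in("top","scene")}
for c in ims:
    for l in ["tin_mid","jar","spanner","hammer","spray","tape","file","mug"]:
        print(c,l,[(np.round(d["uv"]).tolist(),round(d["confidence"],2)) for d in vision.recognise(c,l)][:3])
i=vision.camera_info("top");m=mask("top","tin_mid",(359,160));print("tin fit",fit([i],[m],[TIN],[[.61,-.36,.45]])[0])
# light blobs on tub floor, scene+top
for c in ims:
    inf=vision.camera_info(c);g=np.array([[z4(TUBP)([x,y,.095]) for y in np.arange(-.13,.131,.002)] for x in np.arange(.1,-.101,-.002)])
    q=proj(inf,g.reshape(-1,3)).reshape(*g.shape[:2],2).astype(np.float32)
    w=cv2.remap(ims[c].min(2),q[...,0],q[...,1],cv2.INTER_LINEAR);_,_,s,ce=cv2.connectedComponentsWithStats((w>110).astype(np.uint8))
    print(c,[(int(a[4]),(.1-y*.002).round(3),(-.13+x*.002).round(3)) for a,(x,y) in list(zip(s,ce))[1:] if a[4]>12])
o=telemetry.observe();print(o["time"],o["ft_force"])
E
```

```text
top tin_mid [([297.0, 162.0], 0.72), ([361.0, 161.0], 0.63)]
top jar [([326.0, 198.0], 0.67)]
top spanner [([346.0, 264.0], 0.62), ([142.0, 176.0], 0.46)]
top hammer [([158.0, 231.0], 0.85), ([215.0, 204.0], 0.23)]
top spray [([140.0, 175.0], 0.81)]
top tape [([325.0, 198.0], 0.61), ([310.0, 126.0], 0.56), ([216.0, 204.0], 0.15)]
top file [([388.0, 218.0], 0.64)]
top mug [([180.0, 249.0], 0.9)]
scene tin_mid [([237.0, 180.0], 0.82), ([219.0, 227.0], 0.74), ([140.0, 224.0], 0.68)]
scene jar [([192.0, 200.0], 0.78)]
scene spanner [([192.0, 180.0], 0.55)]
scene hammer [([389.0, 188.0], 0.51)]
scene spray [([414.0, 212.0], 0.95)]
scene tape [([187.0, 256.0], 0.87)]
scene file [([136.0, 194.0], 0.55)]
scene mug [([347.0, 168.0], 0.66)]
tin fit (np.float64(0.05986752733588219), array([ 0.6131729 , -0.36239443,  0.46784685]))
top [(253, np.float64(-0.05), np.float64(0.011)), (146, np.float64(-0.065), np.float64(-0.069)), (543, np.float64(-0.089), np.float64(0.001))]
scene [(7877, np.float64(0.035), np.float64(0.002)), (341, np.float64(-0.069), np.float64(-0.068))]
20.8 [ 0.38331129 -0.77657153 -0.29798747]
```

```bash
python3 -c "
from station import r
print(r.hand_in())"
```

```text
the job is handed in; nothing more can be done
None
```

I tipped the bare steel tin about 43° over the tub and all five blanks slid out. I then stood the tin back in its place, turned the knob clockwise to the long mark, and handed in at about 21 s on the robot's clock.

**Last checks:**
- **Blanks:** the tin was empty while still tipped. The light patches on the tub floor match five blanks, in a group of three and a group of two.
- **Tin:** it stands upright about 9 mm from where it was. The flap was shut in the close view after release, and I did not look at it again after that.
- **Knob:** the white line measured 0.6° from straight up the panel, against a tolerance of 8.6°.
- **Bystanders:** all were found within a few pixels of their first positions in the top view.
- **Robot:** the gripper is clear, with wrist force under 1 N.

**What went wrong or disagreed:**
- **Tub position:** my first estimate was about 24 cm off because of a crop-offset mistake. I caught it in a picture before tipping the tin.
- **Side load on the knob:** the last part of the turn showed about 27 N of side force and a 6° skew of the tool. Both went away on release.
- **Last knob check:** the 12-picture limit was used up before the turn was finished, so that check was numeric only.

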